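# Shim a watch plate flush in its nest and hold it

### The job

The brass plate lies loose in the metal assembly nest between two end stops, with a gap at either end. Pick up the upright steel spacer, lower it down onto the nest floor in the one gap that is wide enough for it (do not force it into the narrow gap), then push sideways with it so that the plate slides flush against the stop across the narrow gap. Finish while still gripping the spacer upright and pressing the plate firmly home: do not let go, and do not disturb the jar, loupe and screwdriver.

Things in the scene. Friction and masses are not known exactly. Their poses are not given: they have to be found in the camera images.
- spacer: Plain steel spacer, a slab 44 mm (its x) by 14 mm (its y, thickness) by 60 mm tall (z), about 0.22 kg, standing upright and loose on the bench. Origin at the centre of its underside. Best gripped across the 14 mm thickness in its upper part (more than 25 mm above its underside), so that the fingertips stay above the plate and the stops.
- plate: Loose brass watch plate, 50 mm (x) by 54 mm (y) by 14 mm thick (z), about 0.3 kg, with drilled holes and a round engraving on top, lying on the nest floor. Origin at the centre of its underside. It slides along the nest's y until it meets a stop.
- nest: Fixed aluminium nest: a bench plate 90 mm (x) by 190 mm (y) whose floor lies 12 mm above the bench, with a 6 mm wide rail along each long edge rising 6 mm above the floor (78 mm clear between the rails). Origin at the centre of its underside, on the bench. The plate and stops stand in a row along its y.
- broad_stop: Fixed dark steel end stop, the broad one: 70 mm (x) by 48 mm (y) by 16 mm tall, standing on the nest floor, square to the nest, at either its +y or its -y end. Origin at the centre of its underside. The gap between it and the plate is 3 to 11 mm: too narrow for the spacer.
- slim_stop: Fixed dark steel end stop, the slim one: 70 mm (x) by 8 mm (y) by 16 mm tall, standing on the nest floor at the end opposite the broad stop. Origin at the centre of its underside. The gap between it and the plate is 23 to 31 mm: wide enough for the spacer.
- jar: Bystander: small closed jar with a white screw cap, 44 mm across, 50 mm tall, loose on the bench. Origin at the centre of its underside.
- loupe: Bystander: black eye loupe, 36 mm across, 34 mm tall, loose on the bench. Origin at the centre of its underside.
- driver: Bystander: small screwdriver 140 mm long, lying loose on the bench along its x axis.
There are look-alikes about, which are no part of the job. What is meant by the nest is not orange or red, and is the larger of those in its own colour.

How it is judged:
On the way, in this order (a step that is already met when the one before it is completed fails the run):
1. the spacer is lifted clear of the bench (height (world z) of spacer above 0.035 m and contact force between the fingers and spacer above 1 N), for 0.1 s.
2. the spacer stands upright in the wide gap, down at the nest floor (z of spacer in the frame of nest below 0.017 m and angle between spacer's own z axis and vertical below 0.15 rad and horizontal distance between spacer and slim_stop below 0.05 m and angle between the y axis of spacer and the y axis of nest, either way round below 0.15 rad), for 0.1 s.
At the end, for the whole second after the job is handed in: Gripped spacer upright and square (0.15 rad) beside the slim stop, not touching it, at most 5 mm above the nest floor; plate flat, square (0.03 rad) and flush (2 mm) against the broad stop, pressed there by the held spacer with over 3 N; all at rest (all of step 2 and horizontal distance between plate and broad_stop below 0.0535 m and angle between the y axis of plate and the y axis of broad_stop, either way round below 0.03 rad and z of plate in the frame of nest below 0.0145 m and angle between plate's own z axis and vertical below 0.04 rad and contact force between plate and broad_stop above 3 N and contact force between spacer and plate above 3 N and contact force between the fingers and spacer above 3 N and contact force between spacer and slim_stop below 0.5 N and linear speed of plate below 0.01 m/s and linear speed of spacer below 0.02 m/s); the arm keeps its last pose, push and grip.
It fails at once if the spacer is forced against the broad stop, at the narrow gap (contact force between spacer and broad_stop above 3 N).
It fails at once if a bystander (jar, loupe, screwdriver) is moved more than 15 mm (distance of any of jar, loupe, driver from where it was at the start of the episode above 0.015 m).
It also fails if it takes over 42 s, if anything falls off the work surface, if the arm or the gripper's body presses on something with over 40 N, if the wrist force passes 120 N, or if a joint passes its speed limit or range.

### The arm

A 6-joint arm with a two-finger parallel gripper is mounted at the origin on the work surface. World frame = base frame: x ahead of the robot, y to its left, z up, the work surface at z = 0. Lengths are in m, angles in rad, forces in N, time in s.
With the tool pointing down it reaches from about 0.3 to 0.775 m from the base axis. Payload 14.6 kg.
Tool frame: the origin (TCP) lies between the finger pads; the fingertips stand 19 mm ahead of it and the grasp point (between the pads) is the TCP; z points along the fingers, y is the line along which they close (so a half turn about z gives the same grasp; the last joint's range is limited). The gripper opens to 85 mm and grips with 20 to 120 N. Pads are 22 mm wide; open, the fingers measure 114 mm over their backs; the gripper's body (76 mm by 85 mm) begins 54 mm behind the grasp point. The pads swing forward as they close: fully open they stand 13 mm farther back than shut.
Start: joints at [-0.067, 0.3, 1.521, -0, 1.321, -0.067], TCP at [0.55, -0, 0.25] pointing down, gripper open.
Joint ranges: [-3.03, 3.03], [-0.79, 2.21], [0.23, 2.52], [-1.04, 4.18], [0, 3.07], [-2.55, 2.55]. Speed limits (rad/s): [2.22, 2.22, 2.57, 3.14, 3.14, 3.14].

### API

Orientations are given as a rotation vector (axis times angle).
In Python, from station import arm gives the robot as it stands.
- The arm moves only by the shell command python3 -m handwheel 'ROWS'. ROWS is JSON, a list of rows, each an object with "slide": the shift along the tool's x, y, z in mm, a list of three; "yaw": the turn about the tool's z in rad; "claw": the finger opening in mm, from 0 to 85.4. A call has 1 to 20 rows; each row shifts and turns the commanded pose from where the row before left it, along the tool's axes as they then stand; what a row does not reach is not made up. A row lasts 1/8 s, in which the tool goes at most 62.5 mm and 10.7 degrees, less where a joint would pass 70% of its speed; a pose out of reach is approached as far as the arm can. A call is refused whole if a number of a shift passes 62.5 or a number of a turn 0.188, either way. A call with a gripper value outside its range is refused whole. The fingers move at their own pace and stop on an object; the grip force is fixed at half the most. Time passes only in rows, so rows that do not move let the fingers close. It gives the time, the measured TCP pose, the force, the opening and the grip force at its end, in the units of the state.
- arm.state(): the state, without advancing time (a new reading comes with each control period).
- arm.camera(name): name is "scene" or "side" or "wrist"; returns a dict with "color" (420x560x3 uint8, red, green, blue), "z_map" (420x560 float32, m along the optical axis (not along the pixel's ray), 0 where there is no reading), "mtx" (3x3 intrinsics, pixels), "world_from_camera" (4x4, takes a point from camera to world coordinates). Camera axes: x right, y down, z forward; pixel columns grow to the right and rows downward; lengths in m; the calibration is good to about 2 mm. The wrist camera is an equidistant fisheye: a pixel r from the principal point sees the ray r / f radians off the axis. A picture is of the moment at which its call begins.
- arm.sign_off(): hands the job in; it is judged then, once.
The state is a dict: "clock": time; "qpos": joint angles; "qd": joint speeds; "joint_torque": joint torques, N m; "tool_pos": TCP position; "ee_rot": TCP orientation; "ft_force": force on the tool from outside, world axes, zero at the start; "moment": the same for the moment, N m; "grip_width": finger opening in m; "gripper_force": force on a finger pad.
Only numpy, scipy, OpenCV 4.12 (cv2) and the standard library are available. Lean on these libraries where they do the work, as an engineer would, in place of code of your own. Each camera call takes 0.05 s, during which the arm holds its last target. There are 200 camera calls.

## Working session

There is one attempt and no reset: what is moved stays moved. The work goes in short steps, Python scripts to look and compute and a shell command to move; the robot and the scene stay as the last step left them, time stands still between calls to the robot, and variables do not carry over. Pictures are saved under pics/ and viewed, at most 10 in all, crops included, and the job is handed in when it is done.

```bash
mkdir -p pics; cat > h.py <<'E'
from station import arm
import numpy as np, cv2
def cloud(c):
    z=c["z_map"];K=c["mtx"];v,u=np.indices(z.shape)
    p=np.stack([(u-K[0,2])/K[0,0]*z,(v-K[1,2])/K[1,1]*z,z],-1)
    T=c["world_from_camera"];return p@T[:3,:3].T+T[:3,3]
E
python3 - <<'E'
from h import *
for n in("scene","side"):
    c=arm.camera(n);np.savez(n+".npz",**c);cv2.imwrite(f"pics/{n}.png",c["color"][...,::-1]);print(c["world_from_camera"].round(3).tolist())
a=[cv2.imread(f"pics/{n}.png") for n in("scene","side")]
E
```

```text
[[0.868, 0.284, -0.407, 0.981], [0.497, -0.504, 0.707, -0.796], [-0.004, -0.816, -0.579, 0.696], [0.0, 0.0, 0.0, 1.0]]
[[-0.946, -0.194, 0.258, 0.254], [-0.323, 0.546, -0.773, 0.809], [0.009, -0.815, -0.58, 0.672], [0.0, 0.0, 0.0, 1.0]]
```

View pics/scene.png

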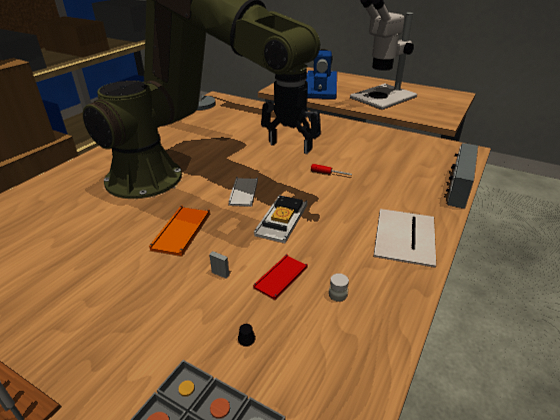

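View pics/side.png

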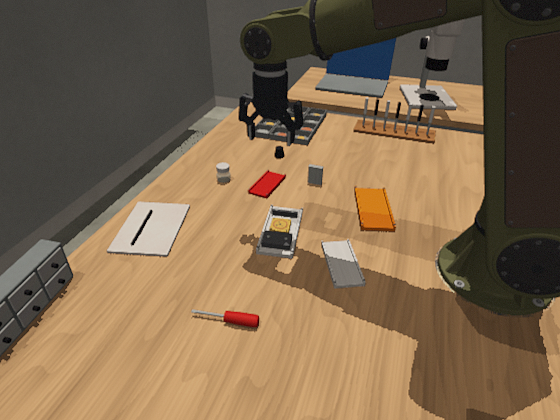

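The scene view shows four tray-like candidates: orange (180,230), red (281,277), small grey tray (243,192), and a larger grey tray with the brass plate and stops (281,215). The last fits, as it is neither orange nor red and is the larger grey one. The spacer is at (219,264) in scene and (315,175) in side. I'll measure both and confirm with a crop.

```bash
cat > m.py <<'E'
from h import *
def top(names,x0,x1,y0,y1,s,zmin=-.01,zmax=.1):
    # ortho top view colour, per camera; col = y decreasing, row = x decreasing
    out=[]
    for n in names:
        c=np.load(n+".npz");P=cloud(c);col=c["color"][...,::-1]
        out.append((P,col))
    return out
E
python3 - <<'E'
from h import *
ims=[]
for n,(u0,u1,v0,v1),(su0,su1,sv0,sv1) in(("scene",(245,315,185,245),(205,235,248,282)),("side",(250,312,198,262),(303,328,160,190))):
    c=dict(np.load(n+".npz"));P=cloud(c);col=c["color"]
    ims.append(cv2.resize(col[v0-0:v1,u0:u1,::-1],(400,380),interpolation=cv2.INTER_CUBIC))
    b=P[sv1+5:sv1+15,su0:su1].reshape(-1,3);print(n,"bench z",np.median(b[:,2]).round(4))
    q=P[sv0:sv1,su0:su1].reshape(-1,3);q=q[(q[:,2]>.012)&(q[:,2]<.08)]
    print("spacer ext",q.min(0).round(4),q.max(0).round(4),cv2.minAreaRect((q[:,:2]*1000).astype(np.float32)))
    t=q[q[:,2]>.0575];print(" top",len(t),cv2.minAreaRect((t[:,:2]*1000).astype(np.float32)))
    q=P[v0:v1,u0:u1].reshape(-1,3);cc=col[v0:v1,u0:u1].reshape(-1,3).astype(int)
    m=(q[:,2]>.006)&(q[:,2]<.04);print("nest",m.sum(),cv2.minAreaRect((q[m,:2]*1000).astype(np.float32)),q[m,2].max())
    m2=(q[:,2]>.0235)&(q[:,2]<.04);br=m2&(cc[:,0]-cc[:,2]>40);dk=m2&(cc.max(1)<75)
    for nm,k in(("brass",br),("dark",dk)):
        if k.sum()>4:print(" ",nm,k.sum(),q[k].mean(0).round(4),cv2.minAreaRect((q[k,:2]*1000).astype(np.float32)))
cv2.imwrite("pics/crop.png",np.hstack(ims))
E
```

```text
scene bench z 0.0003
spacer ext [ 0.4733 -0.2513  0.012 ] [ 0.5197 -0.2336  0.0632] ((496.30792236328125, -241.9445343017578), (46.28254699707031, 17.754165649414062), 1.9480608701705933)
 top 79 ((496.984619140625, -241.97019958496094), (16.237504959106445, 42.0620002746582), 89.06226348876953)
nest 1628 ((451.832275390625, 34.165863037109375), (217.12094116210938, 236.177978515625), 8.645307540893555) 0.032613413293728355
  brass 211 [0.5195 0.0209 0.0267] ((518.5144653320312, 23.698444366455078), (49.598934173583984, 61.9744758605957), 9.253005981445312)
  dark 333 [0.5147 0.0507 0.0279] ((515.685546875, 31.657821655273438), (70.87977600097656, 147.54595947265625), 8.795576095581055)
side bench z 0.0005
spacer ext [ 0.4729 -0.2472  0.012 ] [ 0.5174 -0.2254  0.0622] ((495.4070129394531, -235.5582733154297), (44.53512191772461, 20.562236785888672), 3.712357997894287)
 top 45 ((495.0776672363281, -234.70176696777344), (18.729705810546875, 42.309200286865234), 81.66486358642578)
nest 1715 ((516.5936889648438, 26.3350830078125), (90.7475814819336, 194.67694091796875), 8.907026290893555) 0.032589141783796904
  brass 255 [0.5178 0.0277 0.0267] ((518.4934692382812, 26.570755004882812), (50.003055572509766, 56.30988693237305), 9.092470169067383)
  dark 445 [0.51   0.0684 0.0282] ((515.7576904296875, 36.30929183959961), (70.132080078125, 144.98280334472656), 9.8951997756958)
```

View pics/crop.png

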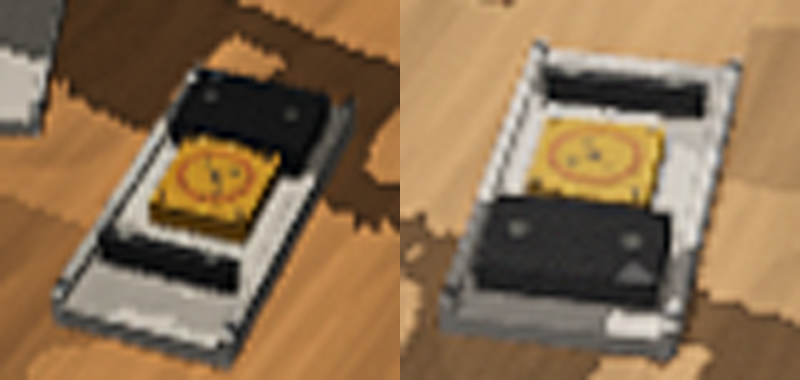

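The crop confirms it: a silver nest with the brass plate in the middle, the broad stop at its +y end and the slim stop at its −y end. The wide gap is therefore on the −y side. Nest yaw is about 8.9° and the sizes match the description. Next I need the tool axes.

```bash
cat >> h.py <<'E'
from scipy.spatial.transform import Rotation as R
def go(target,yawdir=None):
    "mm shift in tool axes to world target, and tool-z turn so tool y lies along world angle yawdir (mod pi)"
    s=arm.state();r=R.from_rotvec(s["ee_rot"]);M=r.as_matrix()
    print("tcp",np.round(s["tool_pos"],4),"toolx",M[:,0].round(3),"tooly",M[:,1].round(3),"tilt",M[2,2].round(4),"t",s["clock"],"q6",s["qpos"][5])
    print("tool-axis shift mm",(M.T@(np.array(target)-s["tool_pos"])*1000).round(1))
    if yawdir is not None:
        a=np.arctan2(M[1,1],M[0,1]);d=(yawdir-a+np.pi/2)%np.pi-np.pi/2
        print("turn about tool z",-d)
E
python3 -c "
from h import *
go([.4955,-.2385,.16],np.radians(92))"
```

```text
tcp [0.5498 0.     0.2498] toolx [0. 1. 0.] tooly [ 1.    -0.    -0.001] tilt -1.0 t 0.1 q6 -0.06661392821460407
tool-axis shift mm [-238.5  -54.2   89.8]
turn about tool z 1.5358709978146243
```

```bash
python3 -m handwheel '[{"slide":[-26.5,-6,8],"yaw":0,"claw":85},{"slide":[-53,-12,16],"yaw":0,"claw":85},{"slide":[-53,-12,16],"yaw":0,"claw":85},{"slide":[-53,-12,16],"yaw":0,"claw":85},{"slide":[-53,-12,16],"yaw":0,"claw":85},{"slide":[0,0,0],"yaw":0.1,"claw":85},{"slide":[0,0,0],"yaw":0.18,"claw":85},{"slide":[0,0,0],"yaw":0.18,"claw":85},{"slide":[0,0,0],"yaw":0.18,"claw":85},{"slide":[0,0,0],"yaw":0.18,"claw":85},{"slide":[0,0,0],"yaw":0.18,"claw":85},{"slide":[0,0,0],"yaw":0.18,"claw":85},{"slide":[0,0,0],"yaw":0.18,"claw":85},{"slide":[0,0,0],"yaw":0.17,"claw":85},{"slide":[0,0,0],"yaw":0,"claw":85}]'
python3 - <<'E'
from h import *
go([.4955,-.2385,.047],np.radians(92))
c=arm.camera("wrist");np.savez("w1.npz",**c);cv2.imwrite("pics/w1.png",c["color"][...,::-1]);print(c["mtx"],c["world_from_camera"].round(3))
E
```

```text
clock: 1.98
tool_pos: [0.4959, -0.2384, 0.178]
ee_rot: [-3.141, -0.066, 0.001]
ft_force: [0.5, 1.1, 0.1]
grip_width: 0.085
gripper_force: 0.0
tcp [ 0.4959 -0.2384  0.178 ] toolx [ 0.999  0.042 -0.001] tooly [ 0.042 -0.999 -0.   ] tilt -1.0 t 1.975 q6 1.0141446575931938
tool-axis shift mm [-3.00e-01  1.00e-01  1.31e+02]
turn about tool z 0.006993231189826865
[[325.1922621    0.         276.29967434]
 [  0.         325.1922621  210.52016142]
 [  0.           0.           1.        ]] [[ 0.043 -0.963 -0.267  0.564]
 [-0.999 -0.042 -0.01  -0.236]
 [-0.001  0.267 -0.964  0.302]
 [ 0.     0.     0.     1.   ]]
```

View pics/w1.png

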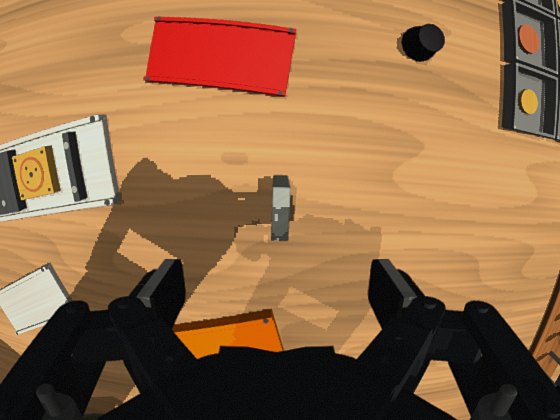

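The wrist view shows the spacer at (281,207), roughly centred between the fingers. Its lit top face runs from (281,177) to (283,210). I'll measure that top with the fisheye model.

```bash
cat >> h.py <<'E'
def fcloud(c):
    z=c["z_map"];K=c["mtx"];v,u=np.indices(z.shape)
    a=(u-K[0,2])/K[0,0];b=(v-K[1,2])/K[1,1];r=np.hypot(a,b)+1e-9
    k=np.tan(np.minimum(r,1.5))/r
    p=np.stack([a*k*z,b*k*z,z],-1);T=c["world_from_camera"];return p@T[:3,:3].T+T[:3,3]
E
python3 - <<'E'
from h import *
P=fcloud(np.load("w1.npz"))
print("bench z",np.median(P[120:160,330:380,2]))
q=P[165:250,262:300].reshape(-1,3);t=q[(q[:,2]>.054)&(q[:,2]<.07)]
print(len(t),t.mean(0),np.median(t[:,2]),cv2.minAreaRect((t[:,:2]*1000).astype(np.float32)))
E
```

```text
bench z 0.000587392113824331
994 [ 0.49500552 -0.24186528  0.06040961] 0.06048548547006716 ((493.92083740234375, -241.94366455078125), (43.96590805053711, 14.046684265136719), 0.5123727321624756)
```

The spacer top measures 44.0 × 14.0 mm at z = 0.060, which matches the given size. Its centre is (0.4945, −0.242) and its yaw is about 0.5°. Descending and gripping.

```bash
python3 -m handwheel '[{"slide":[-1.5,3.5,10],"yaw":0.033,"claw":85},{"slide":[0,0,35],"yaw":0,"claw":85},{"slide":[0,0,40],"yaw":0,"claw":85},{"slide":[0,0,30],"yaw":0,"claw":60},{"slide":[0,0,15],"yaw":0,"claw":40},{"slide":[0,0,1],"yaw":0,"claw":20},{"slide":[0,0,0],"yaw":0,"claw":5},{"slide":[0,0,0],"yaw":0,"claw":5},{"slide":[0,0,0],"yaw":0,"claw":5},{"slide":[0,0,0],"yaw":0,"claw":5},{"slide":[0,0,0],"yaw":0,"claw":5}]'
```

```text
clock: 3.4
tool_pos: [0.495, -0.2423, 0.0482]
ee_rot: [3.141, 0.012, 0.002]
ft_force: [-1.9, 0.3, 5.6]
grip_width: 0.013
gripper_force: 61.7
```

```bash
python3 -m handwheel '[{"slide":[0,0,-15],"yaw":0,"claw":5},{"slide":[0,0,-40],"yaw":0,"claw":5},{"slide":[0,0,-45],"yaw":0,"claw":5},{"slide":[0,0,0],"yaw":0,"claw":5},{"slide":[0,0,0],"yaw":0,"claw":5}]'
python3 -c "
from h import *
go([.524,-.050,.148],np.radians(98.9))"
```

```text
clock: 4.03
tool_pos: [0.4942, -0.2418, 0.1469]
ee_rot: [-3.141, -0.012, 0.001]
ft_force: [0.6, 0.0, -3.1]
grip_width: 0.0133
gripper_force: 60.6
tcp [ 0.4942 -0.2418  0.1469] toolx [ 1.     0.008 -0.001] tooly [ 0.008 -1.    -0.   ] tilt -1.0 t 4.025 q6 1.041403651006218
tool-axis shift mm [  31.3 -191.6   -1.1]
turn about tool z -0.1475343005972407
```

```bash
python3 -m handwheel '[{"slide":[4,-22,0],"yaw":0,"claw":5},{"slide":[7,-45,0],"yaw":0,"claw":5},{"slide":[7,-45,0],"yaw":0,"claw":5},{"slide":[7,-45,0],"yaw":0,"claw":5},{"slide":[6.3,-34.6,0],"yaw":0,"claw":5},{"slide":[0,0,0],"yaw":-0.0735,"claw":5},{"slide":[0,0,0],"yaw":-0.074,"claw":5},{"slide":[0,0,0],"yaw":0,"claw":5},{"slide":[0,0,0],"yaw":0,"claw":5}]'
python3 - <<'E'
from h import *
go([.524,-.050,.148],np.radians(98.9))
c=arm.camera("wrist");np.savez("w2.npz",**c);cv2.imwrite("pics/w2.png",c["color"][...,::-1])
E
```

```text
clock: 5.15
tool_pos: [0.5241, -0.0503, 0.1466]
ee_rot: [-3.132, -0.241, 0.002]
ft_force: [-0.3, -0.7, -2.4]
grip_width: 0.0131
gripper_force: 60.5
tcp [ 0.5241 -0.0503  0.1466] toolx [ 0.988  0.153 -0.001] tooly [ 0.153 -0.988 -0.   ] tilt -1.0 t 5.15 q6 1.2521433623576317
tool-axis shift mm [-0.1 -0.3 -1.4]
turn about tool z -0.001797991050980663
```

View pics/w2.png

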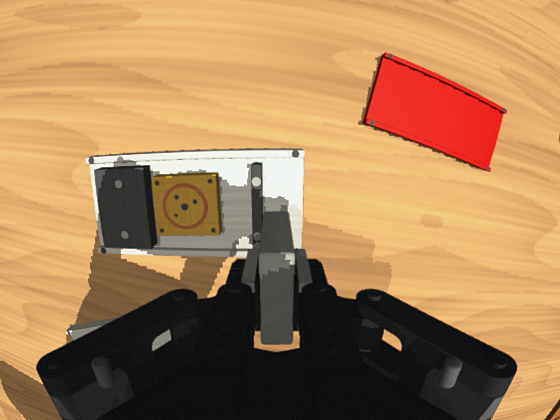

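The wrist view shows the broad stop at (125,205), plate at (187,205), slim stop at (257,205) and the held spacer at (277,280). The wide gap is between columns 222 and 250. I'll measure these along the nest's y axis.

```bash
python3 - <<'E'
from h import *
c=np.load("w2.npz");P=fcloud(c);col=c["color"].astype(int)
s=arm.state();tp=np.array(s["tool_pos"])
def box(u0,u1,v0,v1,z0,z1):
    q=P[v0:v1,u0:u1].reshape(-1,3);return q[(q[:,2]>z0)&(q[:,2]<z1)]
B=box(92,160,155,255,.0235,.034);L=box(152,224,165,240,.0225,.031);S=box(246,266,160,215,.0245,.034)
m=(col[...,0]-col[...,2]>30);Lq=P[165:240,145:226][m[165:240,145:226]];Lq=Lq[(Lq[:,2]>.0225)&(Lq[:,2]<.031)]
W=box(80,310,145,260,.006,.034)
rect=lambda q:cv2.minAreaRect((q[:,:2]*1000).astype(np.float32))
for n,q in(("nest",W),("plate",Lq),("slim",S)):print(n,len(q),rect(q),np.median(q[:,2]).round(4))
a=np.radians(8.9);X=np.array([np.cos(a),np.sin(a)]);Y=np.array([-X[1],X[0]])
f=lambda q:((q[:,:2]-tp[:2])@np.c_[X,Y]*1000)
for n,q in(("B",B),("plate",Lq),("S",S),("nest",W)):
    g=f(q);print(n,"nest x,y rel TCP p1/p99",np.percentile(g,[1,99],0).round(1).tolist())
sp=box(255,300,205,345,.06,.17);g=f(sp);print("spacer",np.percentile(g,[1,50,99],0).round(1).tolist(),sp[:,2].min(),sp[:,2].max())
# spacer bottom front edge rows
for v in range(206,300,8):print(v,[ (round(x,4)) for x in P[v,277]])
# plate angle from slim-facing edge
E
```

```text
nest 20379 ((514.65478515625, 22.213653564453125), (90.6426010131836, 190.6492919921875), 9.046610832214355) 0.0188
plate 3776 ((516.7236328125, 22.20627212524414), (50.700462341308594, 54.54185485839844), 9.891334533691406) 0.0269
slim 544 ((538.9365234375, -32.687286376953125), (39.61414337158203, 7.994635581970215), 9.266066551208496) 0.0285
B nest x,y rel TCP p1/p99 [[-32.1, 94.7], [36.2, 152.5]]
plate nest x,y rel TCP p1/p99 [[-20.5, 46.3], [28.6, 99.1]]
S nest x,y rel TCP p1/p99 [[-2.3, 11.2], [36.9, 19.0]]
nest nest x,y rel TCP p1/p99 [[-41.8, -20.3], [46.5, 165.1]]
spacer [[-22.2, -9.2], [9.1, -0.7], [20.6, 7.9]] 0.09996519100235846 0.16973191751605843
206 [np.float64(0.524), np.float64(-0.0511), np.float64(0.0117)]
214 [np.float64(0.5444), np.float64(-0.0479), np.float64(0.1067)]
222 [np.float64(0.5442), np.float64(-0.0479), np.float64(0.12)]
230 [np.float64(0.5443), np.float64(-0.0479), np.float64(0.1324)]
238 [np.float64(0.5444), np.float64(-0.0478), np.float64(0.1429)]
246 [np.float64(0.5441), np.float64(-0.0479), np.float64(0.1513)]
254 [np.float64(0.5442), np.float64(-0.0478), np.float64(0.1596)]
262 [np.float64(0.5411), np.float64(-0.0483), np.float64(0.1598)]
270 [np.float64(0.537), np.float64(-0.049), np.float64(0.1582)]
278 [np.float64(0.5337), np.float64(-0.0495), np.float64(0.1585)]
286 [np.float64(0.53), np.float64(-0.0501), np.float64(0.1582)]
294 [np.float64(0.5272), np.float64(-0.0505), np.float64(0.1595)]
```

The gap runs from 19.2 to 45.8 mm ahead of the TCP along nest y (26.6 mm wide, within spec). The spacer centre is at −0.7 mm and its underside is 46.6 mm below the TCP. Moving over the gap and lowering.

```bash
python3 -m handwheel '[{"slide":[2,-13,0],"yaw":-0.005,"claw":5},{"slide":[2.5,-20,0],"yaw":0,"claw":5},{"slide":[0,0,0],"yaw":0,"claw":5},{"slide":[0,0,15],"yaw":0,"claw":5},{"slide":[0,0,25],"yaw":0,"claw":5},{"slide":[0,0,15],"yaw":0,"claw":5},{"slide":[0,0,0],"yaw":0,"claw":5},{"slide":[0,0,0],"yaw":0,"claw":5}]'
python3 - <<'E'
from h import *
go([.5274,-.017,.060],np.radians(99.1))
c=arm.camera("side");
cv2.imwrite("pics/s3.png",cv2.resize(c["color"][185:265,240:330,::-1],None,fx=6,fy=6,interpolation=cv2.INTER_CUBIC))
E
```

```text
clock: 6.2
tool_pos: [0.524, -0.0171, 0.0928]
ee_rot: [3.131, 0.251, 0.001]
ft_force: [1.1, 0.1, -2.5]
grip_width: 0.0134
gripper_force: 60.5
tcp [ 0.524  -0.0171  0.0928] toolx [0.987 0.159 0.001] tooly [ 0.159 -0.987  0.   ] tilt -1.0 t 6.2 q6 1.3082454282712173
tool-axis shift mm [ 3.3  0.4 32.8]
turn about tool z 0.0012804355024496061
```

View pics/s3.png

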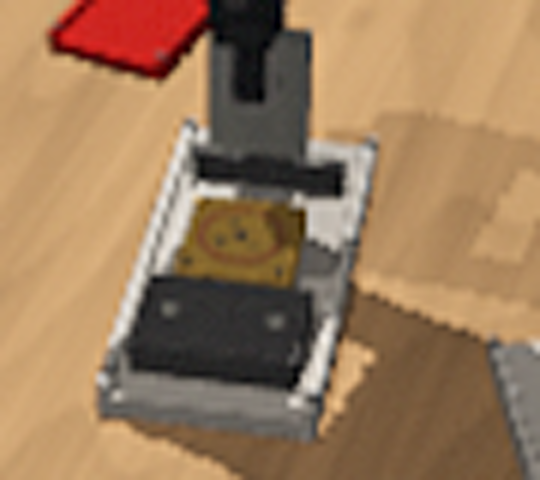

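The side view shows the spacer at (260,90) hanging above the wide gap. It overlaps the slim stop (270,172) only by parallax from its ~30 mm height, as expected. Lowering.

```bash
python3 -m handwheel '[{"slide":[0,0,8],"yaw":0,"claw":5},{"slide":[0,0,10],"yaw":0,"claw":5},{"slide":[0,0,8],"yaw":0,"claw":5},{"slide":[0,0,5],"yaw":0,"claw":5},{"slide":[0,0,0],"yaw":0,"claw":5},{"slide":[0,0,0],"yaw":0,"claw":5}]'
python3 - <<'E'
from h import *
go([.524,-.017,.060])
c=arm.camera("wrist");np.savez("w4.npz",**c);cv2.imwrite("pics/w4.png",c["color"][...,::-1])
E
```

```text
clock: 7.0
tool_pos: [0.5238, -0.0169, 0.0615]
ee_rot: [3.131, 0.252, 0.0]
ft_force: [1.0, -0.1, -1.5]
grip_width: 0.0132
gripper_force: 60.7
tcp [ 0.5238 -0.0169  0.0615] toolx [0.987 0.16  0.   ] tooly [ 0.16  -0.987  0.   ] tilt -1.0 t 7.0 q6 1.3082628899343995
tool-axis shift mm [0.2 0.1 1.5]
```

View pics/w4.png

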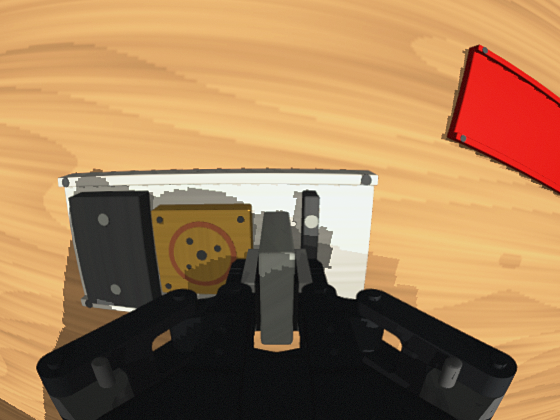

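The spacer at (276,235) is down in the gap between the plate (edge at 252) and the slim stop (302), with no contact force. I'll lower 1 mm more, then push gently along nest +y.

```bash
python3 -m handwheel '[{"slide":[0,0,1],"yaw":0,"claw":5},{"slide":[0,0,0],"yaw":0,"claw":5},{"slide":[0,0,0],"yaw":0,"claw":5},{"slide":[0,-2,0],"yaw":0,"claw":5},{"slide":[0,-2,0],"yaw":0,"claw":5},{"slide":[0,-2,0],"yaw":0,"claw":5},{"slide":[0,-1.5,0],"yaw":0,"claw":5},{"slide":[0,-1.5,0],"yaw":0,"claw":5},{"slide":[0,-1,0],"yaw":0,"claw":5},{"slide":[0,0,0],"yaw":0,"claw":5},{"slide":[0,0,0],"yaw":0,"claw":5}]'
```

```text
clock: 8.43
tool_pos: [0.5221, -0.007, 0.0603]
ee_rot: [-3.131, -0.251, 0.0]
ft_force: [0.3, 0.2, -1.7]
grip_width: 0.0129
gripper_force: 60.5
```

```bash
python3 -m handwheel '[{"slide":[0,-1,0],"yaw":0,"claw":5},{"slide":[0,-1,0],"yaw":0,"claw":5},{"slide":[0,-0.5,0],"yaw":0,"claw":5},{"slide":[0,-0.5,0],"yaw":0,"claw":5},{"slide":[0,0,0],"yaw":0,"claw":5}]'
python3 -m handwheel '[{"slide":[0,-0.5,0],"yaw":0,"claw":5},{"slide":[0,-0.5,0],"yaw":0,"claw":5},{"slide":[0,0,0],"yaw":0,"claw":5}]'
```

```text
clock: 9.05
tool_pos: [0.5217, -0.0051, 0.0603]
ee_rot: [3.13, 0.251, 0.0]
ft_force: [-0.2, -11.1, -2.1]
grip_width: 0.0131
gripper_force: 60.6
clock: 9.43
tool_pos: [0.5216, -0.0048, 0.0604]
ee_rot: [3.129, 0.251, 0.0]
ft_force: [0.7, -18.0, -2.1]
grip_width: 0.0136
gripper_force: 60.7
```

The force rose to 18 N, so the plate has met something solid. Checking flushness, squareness and spacer tilt.

```bash
python3 - <<'E'
from h import *
c=arm.camera("wrist");np.savez("w5.npz",**c);cv2.imwrite("pics/w5.png",c["color"][...,::-1])
P=fcloud(c);col=c["color"].astype(int);s=arm.state();print(s["ft_force"],s["tool_pos"])
a=np.radians(9.1);X=np.array([np.cos(a),np.sin(a)]);Y=np.array([-X[1],X[0]]);tp=np.array(s["tool_pos"])
g=(P[...,:2]-tp[:2])@np.c_[X,Y]*1000;z=P[...,2]*1000
br=(col[...,0]-col[...,2]>30)&(z>23)&(z<31)&(abs(g[...,0])<45)&(g[...,1]<75)
dk=(col.max(-1)<75)&(z>25)&(z<32)&(g[...,1]>40)&(g[...,1]<140)
for n,m in(("plate",br),("broad",dk)):
    q=g[m];print(n,m.sum(),np.percentile(q,[.5,99.5],0).round(1).tolist(),np.median(z[m]))
for x0 in range(-12,28,6):
    k=(g[...,0]>x0)&(g[...,0]<x0+6)
    if (br&k).sum()>20:print(x0,"plate ymin/max",np.percentile(g[br&k][:,1],[1,99]).round(1),"broad ymin",np.percentile(g[dk&k][:,1],1).round(1))
sp=(z>22)&(z<80)&(abs(g[...,1])<9)&(abs(g[...,0])<24)&(np.indices(z.shape)[0]>200)
for h in range(20,80,10):
    k=sp&(z>=h)&(z<h+10);print("spacer z",h,k.sum(),np.percentile(g[k],[2,98],0).round(1).tolist() if k.sum()>10 else "")
print("slim",[np.percentile(g[(col.max(-1)<90)&(z>25)&(z<32)&(g[...,1]<-10)&(g[...,1]>-45)&(g[...,0]>10)][:,1],[1,99]).round(1)])
E
```

```text
[ -0.10718445 -17.53779612  -2.47932848] [ 0.52162781 -0.00485424  0.06041446]
plate 6465 [[-24.0, 6.9], [24.6, 60.0]] 26.88302363495762
broad 7761 [[-35.7, 54.3], [32.4, 107.4]] 28.64311653574078
-12 plate ymin/max [24.9 59.6] broad ymin 40.9
-6 plate ymin/max [16.6 59.6] broad ymin 60.3
0 plate ymin/max [ 9.6 59.6] broad ymin 60.2
6 plate ymin/max [ 8.4 59.6] broad ymin 59.8
12 plate ymin/max [ 7.4 59.6] broad ymin 60.1
18 plate ymin/max [ 6.4 59.7] broad ymin 54.4
24 plate ymin/max [ 7.1 58.6] broad ymin 60.0
spacer z 20 268 [[6.5, -6.9], [23.7, 8.9]]
spacer z 30 176 [[19.3, -7.3], [20.7, 5.7]]
spacer z 40 225 [[10.9, -7.4], [20.7, 8.4]]
spacer z 50 293 [[10.7, -7.5], [20.7, 8.7]]
spacer z 60 415 [[10.9, -8.7], [20.8, 8.7]]
spacer z 70 3805 [[-21.6, -8.2], [20.1, 7.8]]
slim [array([-33.4, -25.9])]
```

View pics/w5.png

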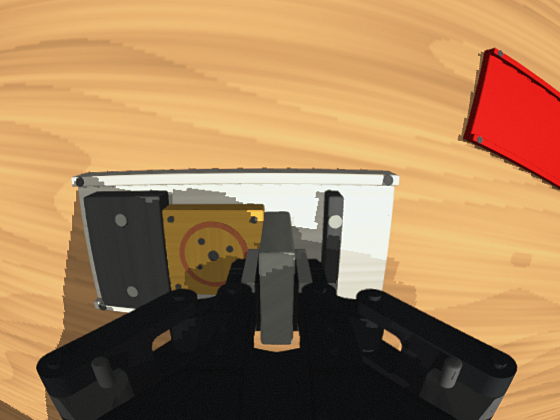

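The picture shows the plate (215,250) flush against the broad stop (edge at column 167), with the spacer (276,235) pressing it and well clear of the slim stop (333). The plate's edge is uniform at 59.6 mm against the stop face at about 60.1 mm, so it is square. The push is holding at about 17.5 N. Handing in.

```bash
python3 -m handwheel '[{"slide":[0,0,0],"yaw":0,"claw":5},{"slide":[0,0,0],"yaw":0,"claw":5},{"slide":[0,0,0],"yaw":0,"claw":5},{"slide":[0,0,0],"yaw":0,"claw":5}]' && python3 -c "
from station import arm
print(arm.sign_off())"
```

```text
clock: 9.98
tool_pos: [0.5216, -0.0048, 0.0604]
ee_rot: [3.129, 0.251, 0.0]
ft_force: [0.5, -18.6, -2.8]
grip_width: 0.0131
gripper_force: 60.7
the job is handed in; nothing more can be done
None
```

I handed the job in at about 10 s with the spacer still gripped upright in the wide gap, pressing the plate flush and square against the broad stop at about 18 N; the sign-off returned no verdict.

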